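Set up a place at the painting table

ROBOT

A 7-joint arm with a two-finger parallel gripper is mounted at the origin on the work surface. World frame = base frame: x ahead of the robot, y to its left, z up, the work surface at z = 0. Lengths are in m, angles in rad, forces in N, time in s.
With the tool pointing down it reaches from about 0.4 to 0.85 m from the base axis. Payload 10.4 kg.
Tool frame: the origin (TCP) lies midway between the tips of the shut fingers; the grasp point (between the pads) lies manip.grip_depth behind it (manip.grip_depth is the distance from the TCP to the grasp point, in m); z points along the fingers, x is the direction in which the jaws open and shut, and the axes are right-handed (so a half turn about z gives the same grasp; the last joint's range is limited). The gripper opens to 85 mm and grips with 20 to 120 N. Pads are 22 mm wide; open, the fingers measure 114 mm over their backs; the gripper's body (76 mm by 85 mm) begins 54 mm behind the grasp point. The pads swing forward as they close: fully open they stand 13 mm farther back than shut.
Start: joints at [-1.312, 0.332, -0.065, 1.46, 0.022, 1.35, -0.088], TCP at [0.174, 0.6, 0.231] pointing down, gripper open.
Joint ranges: [-2.6, 2.6], [-0.5, 2.12], [-1.47, 1.34], [0.16, 2.42], [-1.27, 4.41], [0.06, 2.06], [-2.6, 2.6]. Speed limits (rad/s): [2.22, 2.22, 2.79, 2.79, 3.14, 3.14, 3.14].

INTERFACE

Orientations are given as a unit quaternion [x, y, z, w].
In Python, from workcell import manip gives the robot as it stands. The module is installed in compiled form; this text tells all that it offers.
- The arm moves only by the tool send_rows, never from a script. Its argument "steps" is a list of rows, each a list of 2 entries, a list of its own where there are three numbers: the shift along the tool's x, y, z in m, then the turn about the tool's z in rad. In form: [[[x, y, z], spin], ...]. A call has exactly 8 rows; each row is the pose to reach, as a shift and turn from the pose commanded when the call began, along the tool's axes at that moment; what a row does not reach only later rows make up. A row lasts 1/8 s, in which the tool goes at most 62.5 mm and 10.7 degrees, less where a joint would pass 70% of its speed; a pose out of reach is approached as far as the arm can. A call with a gripper value outside its range is refused whole. "hand" is the opening, from 0 (shut) to 1 (fully open), set as the call begins (left out, the last holds). The fingers move at their own pace and stop on an object; "force" is the grip in N (left out, the last holds). Time passes only in rows, so rows that repeat a pose let the fingers close, or fill a call up. It gives the time, the measured TCP pose, the force and the opening at its end, in the units of the state.
- manip.get_obs(): the state, without advancing time (a new reading comes with each control period).
- manip.camera(name): name is "scene" or "top"; returns (picture, depth): 480x640x3 uint8, red, green, blue; 480x640 float32, m along the optical axis (not along the pixel's ray), 0 where there is no reading.
- manip.camera_info(name): a dict with "intrinsics" (3x3 intrinsics, pixels), "pose" (4x4, takes a point from camera to world coordinates). Camera axes: x right, y up, looking along -z (the intrinsics and any distortion apply to the point x, -y, -z); pixel columns grow to the right and rows downward; lengths in m; the calibration is good to about 2 mm. A picture is of the moment at which its call begins. camera_info takes no time and is no camera call.
- manip.hand_in(): hands the job in, once; it reports no verdict.
The state is a dict: "clock": time; "joint_pos": joint angles; "joint_velocities": joint speeds; "tau": joint torques, N m; "position": TCP position; "ee_rot": TCP orientation; "ft_force": force on the tool from outside, world axes, zero at the start; "torque": the same for the moment, N m; "grip_width": opening from 0.0 (shut) to 1.0 (fully open).
Only numpy, scipy, OpenCV 4.12 (cv2) and the standard library are available. Lean on these libraries where they do the work, as an engineer would, in place of code of your own. Each camera call takes 0.05 s, during which the arm holds its last target.

TASK

Set up this painting place, each thing upright and centred where it goes: the large paint tub on the cork mat between the round palette and the square panel, the small tub on top of the large one, the metal rinse cup on the mat behind the palette, and the sanding block on the mat behind the panel, sanding side down, its long sides parallel to the panel's far edge (behind: on the side away from the robot). Do not let the tubs or the cup tip over on the way, and leave the wet purple-grey cut-out that dries in the middle where it is.

Things in the scene. Friction and masses are not known exactly. Their poses are not given: they have to be found in the camera images.
- tub_large: Loose lidded paint tub, off-white plastic with a flat white lid, upright: the wider of two alike, 64 mm across, 42 mm high, 110 to 230 g. Its rigid lid is the widest part and the top 11 mm. Origin at the centre of its underside, z up. Starts on bare table at the left or right side.
- tub_small: Loose lidded paint tub like the large one but 48 mm across and 34 mm high, 50 to 100 g. Origin at the centre of its underside, z up. Starts on bare table at the left or right side.
- rinse_cup: Loose empty open steel cup, upright and round: 58 mm across at the foot, 62 mm at the rim, 80 mm high, wall 3 mm; rigid. Origin at the centre of its underside, z up. Starts on bare table at the left or right side.
- sanding_block: Loose wooden block with a dark abrasive underside, lying flat: 70 mm long (its x), 45 mm wide (its y), 28 mm high. Origin at the centre of its underside, z up; starts at any yaw at the left or right side, sanding side already down.
- mat_mid: Fixed round cork mat, 90 mm across, 4 mm thick, lying between the palette and the panel. Three such mats are alike and told apart by where they lie. Origin at the centre of its underside on the table, so its top is 4 mm above the origin.
- mat_palette: Fixed round cork mat like the others (90 mm across, 4 mm thick), lying just behind the palette, on its far side from the robot. Origin at the centre of its underside.
- mat_panel: Fixed round cork mat like the others (90 mm across, 4 mm thick), lying just behind the panel, on its far side from the robot. Origin at the centre of its underside.
- palette: Fixed round white ceramic palette with dried daubs of paint, 130 mm across, 12 mm high. Lies to the left or to the right of the middle mat, the panel on the other side. Origin at the centre of its underside.
- panel: Fixed square plywood panel with a pale primed face, 130 mm by 130 mm, 12 mm thick, lying flat on the table, turned up to 0.2 rad. Origin at the centre of its underside; its x points away from the robot across its far edge, its y along that edge to the left.
- cutout: Loose irregular little cut-out board with wet purple-grey paint, about 90 mm by 60 mm, 9 mm thick, lying on the table behind the middle mat, between the other two mats. Not to be moved. Origin at its middle on its underside.
Mind the look-alikes: they are no part of the job. Of the things that look like the sanding_block, take the one that is nearest to the robot's base at the start.

How it is judged:
By the outcome, as a careful person would: the job done as asked, in the order asked, and still so for the second after the job is handed in, with the robot touching nothing.
It also fails if it takes over 122 s, if anything falls off the work surface, if the arm or the gripper's body presses on something with over 40 N, if the wrist force passes 120 N, or if a joint passes its speed limit or range.

## Working session

There is one attempt and no reset: what is moved stays moved. The work goes in short steps, Python scripts to look and compute and a tool call to move; the robot and the scene stay as the last step left them, time stands still between calls to the robot, and variables do not carry over. Pictures are saved under pics/ and viewed, and the job is handed in when it is done.

Besides the shell and the picture viewer there is one more tool, called after "Emit:" by a JSON object that holds its "fn" and its "kwargs", one argument or row to a line. send_rows: Moves the arm, as the interface text tells. Its arguments: {"type":"object","properties":{"steps":{"type":"array"},"hand":{"type":"number"},"force":{"type":"number"}},"required":["steps"]}

```bash
mkdir -p pics; python3 - <<'E'
from workcell import manip
import cv2,numpy as np
o=manip.get_obs(); print({k:np.round(v,3).tolist() for k,v in o.items()}, manip.grip_depth)
for n in("scene","top"):
    p,d=manip.camera(n); i=manip.camera_info(n); print(n,np.round(i["intrinsics"],2).tolist(),np.round(i["pose"],4).tolist(),[k for k in i])
    cv2.imwrite(f"pics/{n}0.png",p[:,:,::-1]); np.savez(f"{n}0.npz",p=p,d=d,K=i["intrinsics"],T=i["pose"])
E
```

```text
{'clock': 0.0, 'joint_pos': [-1.312, 0.333, -0.065, 1.461, 0.022, 1.35, -0.089], 'joint_velocities': [-0.0, 0.001, 0.001, -0.001, 0.001, -0.002, -0.001], 'tau': [0.0, -62.546, 0.049, -39.16, 0.016, 0.01, 0.0], 'position': [0.174, 0.6, 0.231], 'ee_rot': [0.799, 0.601, -0.001, 0.0], 'ft_force': [-0.346, -0.914, 0.229], 'torque': [-0.012, 0.088, -0.046], 'grip_width': 1.0} 0.0187
scene [[494.82, 0.0, 318.03], [0.0, 494.82, 234.73], [0.0, 0.0, 1.0]] [[0.8661, -0.2839, 0.4114, 1.0581], [0.4997, 0.472, -0.7263, -0.8899], [0.012, 0.8346, 0.5507, 0.6685], [0.0, 0.0, 0.0, 1.0]] ['intrinsics', 'pose']
top [[468.13, 0.0, 312.87], [0.0, 468.13, 238.33], [0.0, 0.0, 1.0]] [[-0.0207, 0.9904, -0.1365, 0.4812], [-0.9998, -0.0199, 0.007, -0.022], [0.0042, 0.1366, 0.9906, 0.9692], [0.0, 0.0, 0.0, 1.0]] ['intrinsics', 'pose']
```

View pics/top0.png

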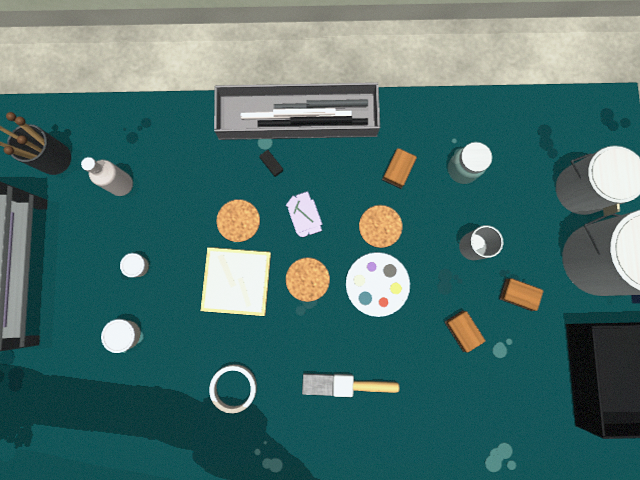

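View pics/scene0.png

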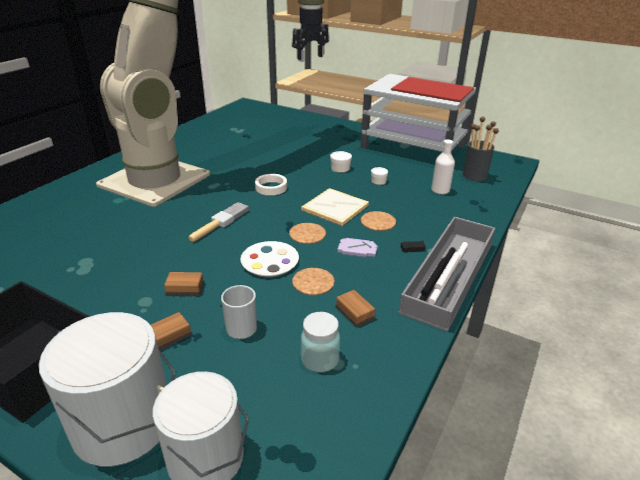

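Top view: up is away from the robot and left is +y. The candidates are:
- **Sanding block:** the brown blocks at (465,331), (522,294) and (399,168). The one nearest the base looks like (465,331).
- **Tubs:** white round things at (120,336) and (132,265). The tape ring at (233,389), the jar at (475,160) and the bottle are not tubs.
- **Cup:** the grey cup at (485,242). The big buckets at the right edge are not it.
- **Mats:** mid (307,280), palette (381,226), panel (238,220).
- **Palette and panel:** palette (378,284), panel (236,281).

```bash
cat > h.py <<'E'
import numpy as np,cv2
def load(n):
    z=np.load(n+".npz"); return z["p"],z["d"],z["K"],z["T"]
def ray(K,T,uv,h):
    uv=np.atleast_2d(uv).astype(float)
    d=np.c_[(uv[:,0]-K[0,2])/K[0,0],-(uv[:,1]-K[1,2])/K[1,1],-np.ones(len(uv))]@T[:3,:3].T
    return T[:3,3]+d*((h-T[2,3])/d[:,2])[:,None]
def proj(K,T,P):
    c=(np.atleast_2d(P)-T[:3,3])@T[:3,:3]
    return np.c_[K[0,0]*c[:,0]/-c[:,2]+K[0,2],K[1,1]*-c[:,1]/-c[:,2]+K[1,2]]
def cont(m,seed):
    cs,_=cv2.findContours(m.astype(np.uint8),cv2.RETR_EXTERNAL,cv2.CHAIN_APPROX_NONE)
    return min(cs,key=lambda c:-cv2.pointPolygonTest(c,seed,True) if len(c)>15 else 1e9)[:,0,:]
def circ(P):
    A=np.c_[2*P[:,:2],np.ones(len(P))];s=np.linalg.lstsq(A,(P[:,:2]**2).sum(1),rcond=None)[0]
    r=np.sqrt(s[2]+s[0]**2+s[1]**2); return s[0],s[1],r
def rect(P):
    (c,wh,a)=cv2.minAreaRect((P[:,:2]*1000).astype(np.float32)); return np.array(c)/1000,wh,a
E
python3 - <<'E'
from h import *
p,d,K,T=load("top0")
hsv=cv2.cvtColor(p,cv2.COLOR_RGB2HSV);H,S,V=cv2.split(hsv)
R=p[...,0].astype(int)
white=(S<60)&(V>180); brown=((H<22)&(S>90)&(V>70))
for n,s,h,m in [("large",(120,336),.042,white),("small",(133,265),.034,white),("mid",(307,280),.004,brown),("mpal",(381,226),.004,brown),("mpan",(238,220),.004,brown),("palette",(378,284),.012,(R>90))]:
    c=cont(m,s); P=ray(K,T,c,h); print(n,np.round(circ(P),4), 'depthtop',)
for n,s in[("b1",(465,331)),("b2",(522,294)),("b3",(399,168))]:
    P=ray(K,T,cont(brown,s),.028);c,wh,a=rect(P);print(n,c.round(4),np.round(wh,1),round(a,1),np.linalg.norm(c))
P=ray(K,T,cont((R>120),(236,281)),.012);print("panel",rect(P))
P=ray(K,T,cont((R>120),(303,214)),.009);print("cutout",rect(P))
def pts(x0,x1,y0,y1):
    v,u=np.mgrid[y0:y1,x0:x1];u=u.ravel();v=v.ravel();z=d[v,u]
    c=np.c_[(u-K[0,2])/K[0,0]*z,-(v-K[1,2])/K[1,1]*z,-z]; return c@T[:3,:3].T+T[:3,3]
Q=pts(450,515,220,265);q=Q[Q[:,2]>.074];print("cup rim depth",len(q),q[:,2].max(),circ(q),(q.min(0)+q.max(0))/2,np.ptp(q,axis=0))
for n,b in[("large",(100,140,318,355)),("small",(120,148,252,278)),("b1",(440,490,308,355))]:
    Q=pts(*b);zt=np.percentile(Q[:,2],99);q=Q[Q[:,2]>zt-.004];print(n,zt,(q.min(0)+q.max(0))/2,np.ptp(q,axis=0))
x=np.vstack([p[205:285,430:530],]);cv2.imwrite("pics/cropR.png",cv2.resize(p[195:365,430:560,::-1],None,fx=4,fy=3.5,interpolation=cv2.INTER_CUBIC))
cv2.imwrite("pics/cropL.png",cv2.resize(p[240:370,80:180,::-1],None,fx=4,fy=4,interpolation=cv2.INTER_CUBIC))
E
```

```text
large [0.4259 0.3548 0.0311] depthtop
small [0.5641 0.3345 0.0232] depthtop
mid [ 0.5299 -0.0155  0.044 ] depthtop
mpal [ 0.6376 -0.1699  0.0438] depthtop
mpan [0.6555 0.1274 0.0439] depthtop
palette [ 0.517  -0.1585  0.0648] depthtop
b1 [ 0.4186 -0.3262] [70.9 48.9] 29.8 0.5306860610089956
b2 [ 0.4898 -0.4447] [74.5 47.3] 68.4 0.6615065746950427
b3 [ 0.7559 -0.2112] [45.3 75.1] 63.3 0.7848306974268235
panel (array([0.52869415, 0.13074786]), (131.51318359375, 130.20721435546875), 84.38517761230469)
cutout (array([ 0.66518024, -0.0108793 ]), (88.83763122558594, 57.31260299682617), 18.41895866394043)
cup rim depth 226 0.969212096768677 (np.float64(0.5438263098275496), np.float64(-0.20093666469017962), np.float64(0.17153063306422853)) [ 0.5512404  -0.20689794  0.52166003] [0.14001058 0.36980272 0.89510413]
large 0.044393071509260265 [0.43809102 0.18232514 0.50480779] [0.08628818 0.40864344 0.9288086 ]
small 0.03719564815366359 [0.53438134 0.16796813 0.50121206] [0.10629247 0.37992942 0.93600007]
b1 0.03183819356933289 [ 0.43027671 -0.19172386  0.49852831] [0.1019168  0.33945454 0.94136757]
```

View pics/cropR.png

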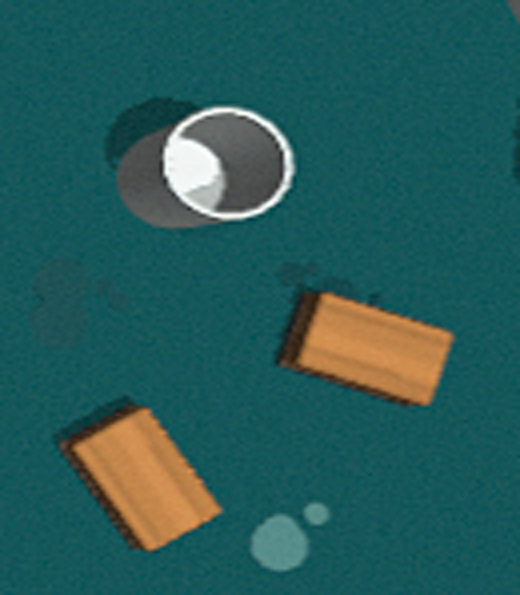

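View pics/cropL.png

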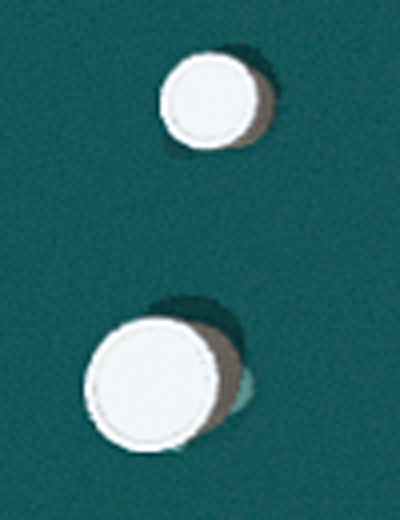

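The crops show the nearest block at (465,331) lying flat with its darker sides visible, the cup with a bright rim, and both tubs upright. I'll refine the block's top face and the cup rim, and cross-check against the scene camera.

```bash
python3 - <<'E'
from h import *
p,d,K,T=load("top0")
hsv=cv2.cvtColor(p,cv2.COLOR_RGB2HSV);H,S,V=cv2.split(hsv)
R=p[...,0].astype(int)
for th in(130,150):
  c=cont((R>th)&(S>90),(465,331));P=ray(K,T,c,.028);print("b1",rect(P),cv2.boxPoints(cv2.minAreaRect(c)).round(1).tolist())
print(p[331,465],p[242,468:506].tolist()[:3])
m=(V[215:270,450:520]>190)&(S[215:270,450:520]<60)
for th in (150,180,200):
  M=np.zeros(V.shape,bool);M[220:262,468:506]=((V>th)&(S<70))[220:262,468:506]
  c=cont(M,(487,242));print("cup",np.round(circ(ray(K,T,c,.08)),4))
# project results into scene
p2,d2,K2,T2=load("scene0");hs=cv2.cvtColor(p2,cv2.COLOR_RGB2HSV);H2,S2,V2=cv2.split(hs)
br=((H2<22)&(S2>90)&(V2>70));wh=(S2<60)&(V2>180)
for n,P in[("mid",(.5299,-.0155,.004)),("mpal",(.6376,-.1699,.004)),("mpan",(.6555,.1274,.004))]:
  uv=proj(K2,T2,P)[0];c=cont(br,tuple(map(float,uv)));print(n,uv.round(),np.round(circ(ray(K2,T2,c,.004)),4))
vis=p2.copy()
t=np.linspace(0,2*np.pi,200)
def ring(x,y,z,r): 
  for u,v in proj(K2,T2,np.c_[x+r*np.cos(t),y+r*np.sin(t),0*t+z]).astype(int): vis[v,u]=(255,0,0)
ring(.4259,.3548,.042,.032);ring(.5641,.3345,.034,.024)
M=np.zeros(V.shape,bool);M[220:262,468:506]=((V>180)&(S<70))[220:262,468:506]
x,y,r=circ(ray(K,T,cont(M,(487,242)),.08));ring(x,y,.08,.031);ring(x,y,0,.029)
a=vis[140:200,310:400];b=vis[275:345,200:290]
cv2.imwrite("pics/chk.png",np.hstack([cv2.resize(a,(400,300)),cv2.resize(b,(386,300))])[:,:,::-1])
E
```

```text
b1 (array([ 0.4189917 , -0.32867358]), (68.90552520751953, 44.243896484375), 29.771875381469727) [[447.6000061035156, 322.20001220703125], [466.20001220703125, 310.3999938964844], [485.5, 340.79998779296875], [466.8999938964844, 352.6000061035156]]
b1 (array([ 0.41888065, -0.32824368]), (67.43938446044922, 42.008766174316406), 29.78727149963379) [[448.1000061035156, 322.20001220703125], [465.70001220703125, 311.0], [484.6000061035156, 340.79998779296875], [467.0, 352.0]]
[200 138  78] [[74, 77, 78], [71, 76, 72], [58, 59, 59]]
cup [ 0.5916 -0.3615  0.0302]
cup [ 0.5917 -0.3613  0.0299]
cup [ 0.5917 -0.3613  0.0296]
mid [306. 231.] [ 0.5337 -0.0186  0.0441]
mpal [312. 279.] [ 0.6413 -0.173   0.044 ]
mpan [377. 219.] [0.6596 0.1233 0.0438]
```

View pics/chk.png

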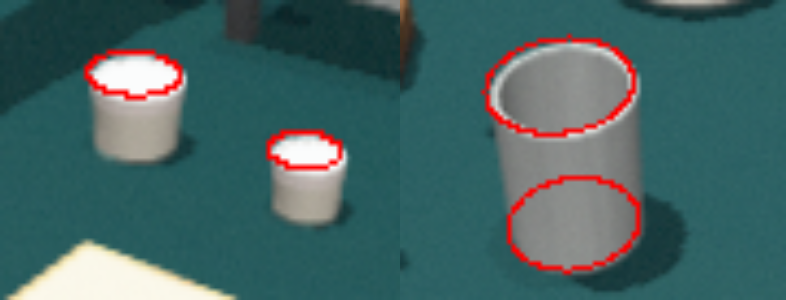

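The scene camera puts all the mats about 4 mm away from where the top camera puts them, always in the same direction. I'll use the average of the two, which is top + (0.002, −0.0015). First I'll pick up the large tub, keeping the tool's yaw.

```bash
cat > go.py <<'E'
import sys,numpy as np
from scipy.spatial.transform import Rotation as Ro
from workcell import manip
# args: x y z [yawdeg]
a=list(map(float,sys.argv[1:])); o=manip.get_obs()
R=Ro.from_quat(o["ee_rot"]).as_matrix(); p=np.array(o["position"])
yaw=np.degrees(np.arctan2(R[1,0],R[0,0]))
s=R.T@(np.array(a[:3])-p)
sp=0 if len(a)<4 else -((a[3]-yaw+90)%180-90)
print("t",round(o["clock"],2),"pos",p.round(4),"yaw",yaw.round(2),"tilt",R[:,2].round(3),"grip",round(float(o["grip_width"]),3),"F",np.round(o["ft_force"],1))
print("shift",s.round(4),"spin",round(np.radians(sp),4))
E
python3 go.py .428 .353 .10; python3 go.py .428 .353 .012
```

```text
t 0.1 pos [0.1737 0.6    0.2306] yaw 73.85 tilt [-0.    -0.001 -1.   ] grip 1.0 F [ 0.3  0.1 -0.6]
shift [-0.1664  0.3129  0.1308] spin 0.0
t 0.1 pos [0.1737 0.6    0.2306] yaw 73.85 tilt [-0.    -0.001 -1.   ] grip 1.0 F [ 0.3  0.1 -0.6]
shift [-0.1663  0.3129  0.2188] spin 0.0
```

Emit:
{"fn": "send_rows", "kwargs": {
  "steps": [
    [[-0.02,0.04,0.01],0],
    [[-0.045,0.085,0.03],0],
    [[-0.075,0.14,0.05],0],
    [[-0.1,0.195,0.075],0],
    [[-0.13,0.245,0.1],0],
    [[-0.15,0.285,0.12],0],
    [[-0.166,0.313,0.13],0],
    [[-0.166,0.313,0.13],0]
  ],
  "hand": 1,
  "force": 40
}}

```text
clock: 1.1
position: [0.4298, 0.3507, 0.1001]
ee_rot: [0.801, 0.599, -0.001, 0.001]
ft_force: [0.2, 0.7, 0.1]
grip_width: 0.999
```

```bash
python3 go.py .428 .353 .012; python3 - <<'E'
from workcell import manip
import cv2,numpy as np
p,d=manip.camera("top");cv2.imwrite("pics/t1.png",cv2.resize(p[210:420,30:250,::-1],None,fx=2.7,fy=2.7))
p,d=manip.camera("scene");cv2.imwrite("pics/s1.png",cv2.resize(p[90:230,270:450,::-1],None,fx=4,fy=4))
E
```

```text
t 1.1 pos [0.4298 0.3507 0.1001] yaw 73.57 tilt [-0.001 -0.002 -1.   ] grip 0.999 F [0.2 0.7 0.1]
shift [ 0.0019 -0.0024  0.0881] spin 0.0
```

View pics/s1.png

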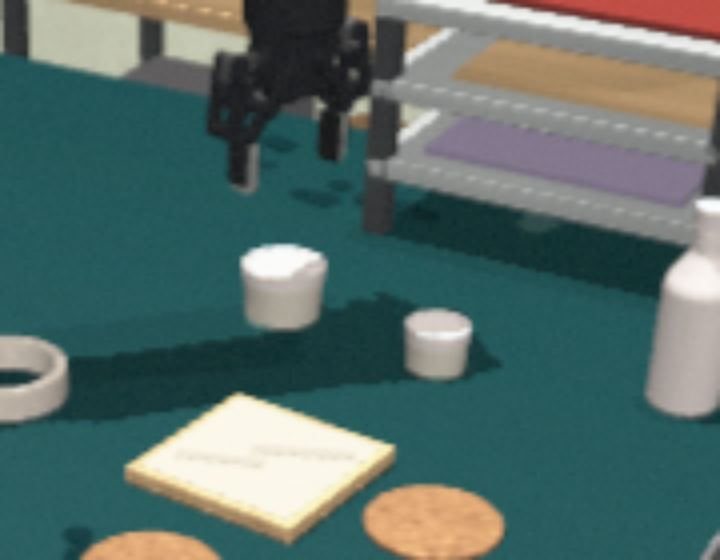

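The gripper is above the large tub with its jaws open (about (285,130) in the crop). I'll check that it has settled.

```bash
python3 go.py .428 .353 .012
```

```text
t 1.2 pos [0.4279 0.3542 0.1012] yaw 73.85 tilt [-0.001  0.    -1.   ] grip 1.0 F [-0.7 -0.   0.5]
shift [-0.0011  0.0005  0.0892] spin 0.0
```

View pics/t1.png

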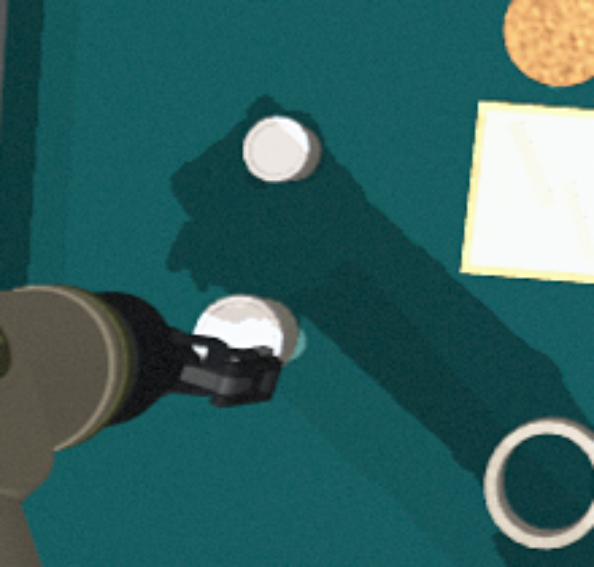

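Emit:
{"fn": "send_rows", "kwargs": {
  "steps": [
    [[0,0,0.015],0],
    [[0,0,0.035],0],
    [[0,0,0.055],0],
    [[0,0,0.07],0],
    [[0,0,0.08],0],
    [[0,0,0.088],0],
    [[0,0,0.088],0],
    [[0,0,0.088],0]
  ]
}}

```text
clock: 2.2
position: [0.4286, 0.3541, 0.0138]
ee_rot: [0.799, 0.601, 0.0, -0.0]
ft_force: [-0.6, -0.3, -0.5]
grip_width: 1.003
```

Emit:
{"fn": "send_rows", "kwargs": {
  "steps": [
    [[0,0,0],0],
    [[0,0,0],0],
    [[0,0,0],0],
    [[0,0,0],0],
    [[0,0,0],0],
    [[0,0,0],0],
    [[0,0,0],0],
    [[0,0,0],0]
  ],
  "hand": 0
}}

```text
clock: 3.2
position: [0.4286, 0.3542, 0.0142]
ee_rot: [0.799, 0.601, 0.001, -0.0]
ft_force: [-1.9, -1.1, 5.4]
grip_width: 0.736
```

```bash
python3 go.py .532 -.017 .016
```

```text
t 3.2 pos [0.4286 0.3542 0.0142] yaw 73.85 tilt [ 0.001  0.001 -1.   ] grip 0.736 F [-1.9 -1.1  5.4]
shift [-0.3278  0.2025 -0.0021] spin 0.0
```

Emit:
{"fn": "send_rows", "kwargs": {
  "steps": [
    [[0,0,-0.01],0],
    [[0,0,-0.025],0],
    [[0,0,-0.045],0],
    [[-0.015,0.009,-0.065],0],
    [[-0.04,0.025,-0.08],0],
    [[-0.075,0.046,-0.09],0],
    [[-0.115,0.071,-0.09],0],
    [[-0.155,0.096,-0.09],0]
  ]
}}

```text
clock: 4.2
position: [0.4779, 0.1771, 0.1046]
ee_rot: [0.799, 0.601, 0.001, -0.0]
ft_force: [0.1, 0.1, -1.6]
grip_width: 0.732
```

Emit:
{"fn": "send_rows", "kwargs": {
  "steps": [
    [[-0.04,0.025,0],0],
    [[-0.08,0.05,0],0],
    [[-0.115,0.072,0],0],
    [[-0.145,0.09,0],0],
    [[-0.163,0.101,0],0],
    [[-0.172,0.1065,0],0],
    [[-0.172,0.1065,0],0],
    [[-0.172,0.1065,0],0]
  ]
}}

```text
clock: 5.2
position: [0.5317, -0.0152, 0.1034]
ee_rot: [0.799, 0.601, 0.0, -0.0]
ft_force: [-1.3, -0.5, -2.4]
grip_width: 0.734
```

```bash
python3 - <<'E'
from workcell import manip
import cv2,numpy as np
from h import *
p,d=manip.camera("top");np.savez("top1.npz",p=p,d=d,K=manip.camera_info("top")["intrinsics"],T=manip.camera_info("top")["pose"]);cv2.imwrite("pics/t2.png",cv2.resize(p[180:400,180:440,::-1],None,fx=2.7,fy=2.7))
p,d=manip.camera("scene");cv2.imwrite("pics/s2.png",cv2.resize(p[130:290,220:400,::-1],None,fx=4,fy=3.6))
E
python3 go.py .532 -.017 .017
```

```text
t 5.3 pos [ 0.5317 -0.0154  0.1033] yaw 73.94 tilt [-0.  0. -1.] grip 0.737 F [-0.4 -0.1 -1.3]
shift [-0.0015  0.0007  0.0863] spin 0.0
```

View pics/s2.png

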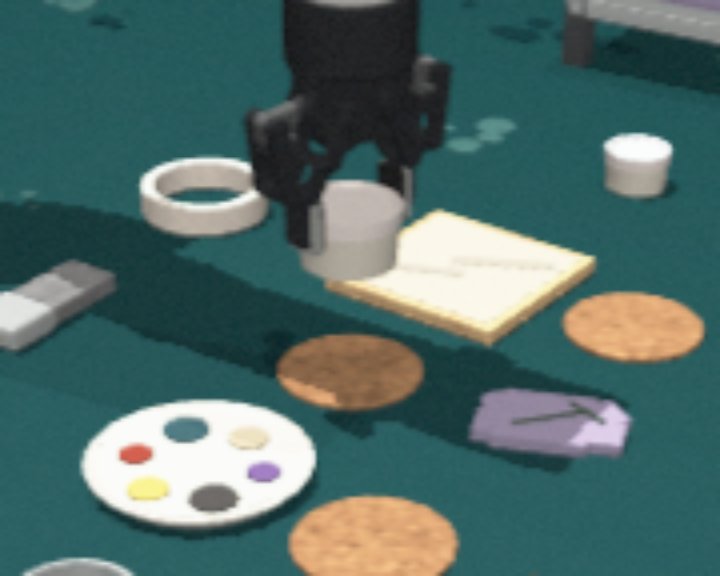

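View pics/t2.png

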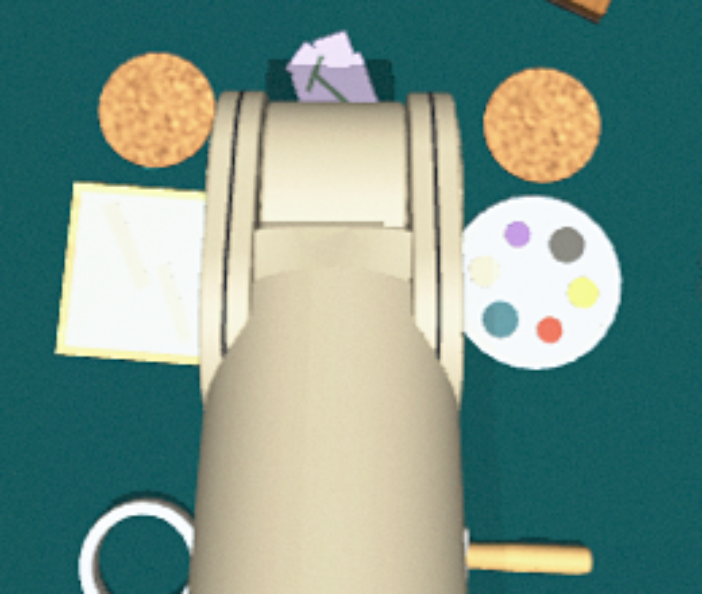

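Emit:
{"fn": "send_rows", "kwargs": {
  "steps": [
    [[-0.001,0.0005,0.015],0],
    [[-0.001,0.0005,0.035],0],
    [[-0.001,0.0005,0.055],0],
    [[-0.001,0.0005,0.07],0],
    [[-0.001,0.0005,0.079],0],
    [[-0.001,0.0005,0.083],0],
    [[-0.001,0.0005,0.085],0],
    [[-0.001,0.0005,0.085],0]
  ]
}}

```text
clock: 6.3
position: [0.5323, -0.0176, 0.0186]
ee_rot: [0.799, 0.601, 0.0, 0.0]
ft_force: [0.3, -0.1, -2.2]
grip_width: 0.734
```

Emit:
{"fn": "send_rows", "kwargs": {
  "steps": [
    [[0,0,0],0],
    [[0,0,0],0],
    [[0,0,0],0],
    [[0,0,0],0],
    [[0,0,-0.01],0],
    [[0,0,-0.03],0],
    [[0,0,-0.06],0],
    [[0,0,-0.09],0]
  ],
  "hand": 1
}}

```text
clock: 7.3
position: [0.5321, -0.0177, 0.1098]
ee_rot: [0.799, 0.601, 0.0, 0.0]
ft_force: [1.5, 0.4, 0.1]
grip_width: 0.996
```

```bash
python3 go.py .566 .333 .10;python3 go.py .566 .333 .007; python3 - <<'E'
from workcell import manip
import cv2,numpy as np
from h import *
K=manip.camera_info("scene")["intrinsics"];T=manip.camera_info("scene")["pose"]
p,d=manip.camera("scene");cv2.imwrite("pics/s3.png",cv2.resize(p[130:290,220:400,::-1],None,fx=4,fy=3.6))
E
```

```text
t 7.3 pos [ 0.5321 -0.0177  0.1098] yaw 73.84 tilt [ 0.  0. -1.] grip 0.996 F [1.5 0.4 0.1]
shift [ 0.3463 -0.065   0.0099] spin 0.0
t 7.3 pos [ 0.5321 -0.0177  0.1098] yaw 73.84 tilt [ 0.  0. -1.] grip 0.996 F [1.5 0.4 0.1]
shift [ 0.3463 -0.065   0.1029] spin 0.0
```

View pics/s3.png

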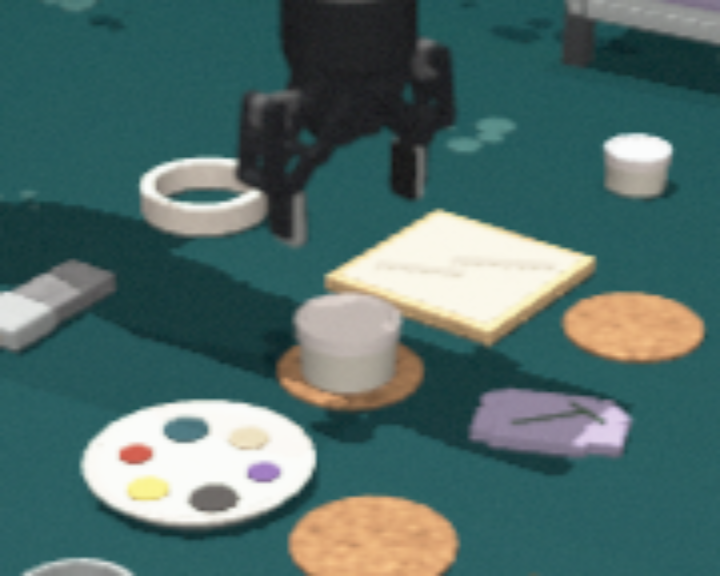

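The large tub stands on the mid mat (around (348,340)). On to the small tub.

Emit:
{"fn": "send_rows", "kwargs": {
  "steps": [
    [[0.04,-0.008,0],0],
    [[0.09,-0.017,0],0],
    [[0.145,-0.027,0],0],
    [[0.2,-0.038,0],0],
    [[0.255,-0.048,0],0],
    [[0.3,-0.056,0],0],
    [[0.33,-0.062,0.01],0],
    [[0.346,-0.065,0.02],0]
  ]
}}

```text
clock: 8.35
position: [0.5656, 0.3347, 0.0882]
ee_rot: [0.799, 0.602, 0.0, -0.0]
ft_force: [-0.2, -0.4, -0.1]
grip_width: 1.0
```

```bash
python3 - <<'E'
from workcell import manip
import cv2,numpy as np
from h import *
p,d=manip.camera("top");K=manip.camera_info("top")["intrinsics"];T=manip.camera_info("top")["pose"]
hsv=cv2.cvtColor(p,cv2.COLOR_RGB2HSV);H,S,V=cv2.split(hsv)
print(circ(ray(K,T,cont((S<60)&(V>150),(307,277)),.046)),"mid mat .5299 -.0155")
cv2.imwrite("pics/t3.png",cv2.resize(p[210:310,80:370,::-1],None,fx=2.7,fy=2.7))
E
python3 go.py .566 .333 .008
```

```text
(np.float64(0.5298941145364287), np.float64(-0.01756268718542242), np.float64(0.0314848606167603)) mid mat .5299 -.0155
t 8.4 pos [0.5646 0.3357 0.0864] yaw 74.01 tilt [-0.002  0.    -1.   ] grip 0.999 F [-2.7  2.3 -2. ]
shift [-0.0021  0.0022  0.0784] spin 0.0
```

View pics/t3.png

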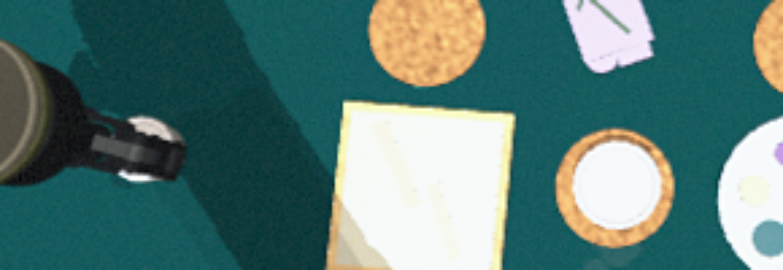

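The large tub sits within 2 mm of the mat centre. In y the top camera agrees with the TCP reading, so I'm dropping the y correction. Descending on the small tub.

Emit:
{"fn": "send_rows", "kwargs": {
  "steps": [
    [[0,0.001,0.015],0],
    [[0,0.001,0.033],0],
    [[0,0.001,0.05],0],
    [[0,0.001,0.065],0],
    [[0,0.001,0.074],0],
    [[0,0.001,0.078],0],
    [[0,0.001,0.078],0],
    [[0,0.001,0.078],0]
  ]
}}

```text
clock: 9.4
position: [0.5672, 0.3328, 0.0109]
ee_rot: [0.799, 0.601, 0.001, -0.0]
ft_force: [0.4, 0.2, 0.1]
grip_width: 1.0
```

Emit:
{"fn": "send_rows", "kwargs": {
  "steps": [
    [[0,0,0],0],
    [[0,0,0],0],
    [[0,0,0],0],
    [[0,0,0],0],
    [[0,0,0],0],
    [[0,0,0],0],
    [[0,0,0],0],
    [[0,0,0],0]
  ],
  "hand": 0
}}

```text
clock: 10.4
position: [0.5671, 0.3328, 0.0109]
ee_rot: [0.799, 0.601, 0.0, -0.0]
ft_force: [-1.3, -0.2, 5.5]
grip_width: 0.554
```

```bash
python3 go.py .532 -.0176 .1
```

```text
t 10.4 pos [0.5671 0.3328 0.0109] yaw 73.85 tilt [ 0.001  0.001 -1.   ] grip 0.554 F [-1.3 -0.2  5.5]
shift [-0.3462  0.0637 -0.0894] spin 0.0
```

Emit:
{"fn": "send_rows", "kwargs": {
  "steps": [
    [[0,0,-0.01],0],
    [[0,0,-0.03],0],
    [[0,0,-0.055],0],
    [[-0.01,0.002,-0.08],0],
    [[-0.035,0.006,-0.1],0],
    [[-0.075,0.014,-0.11],0],
    [[-0.12,0.022,-0.11],0],
    [[-0.165,0.031,-0.11],0]
  ]
}}

```text
clock: 11.4
position: [0.5508, 0.1641, 0.1219]
ee_rot: [0.799, 0.601, 0.001, 0.0]
ft_force: [1.0, -0.2, -0.1]
grip_width: 0.545
```

Emit:
{"fn": "send_rows", "kwargs": {
  "steps": [
    [[-0.045,0.009,0],0],
    [[-0.09,0.017,0],0],
    [[-0.13,0.024,0],0],
    [[-0.16,0.03,0],0],
    [[-0.175,0.033,0],0],
    [[-0.181,0.0345,0],0],
    [[-0.181,0.0345,0],0],
    [[-0.181,0.0345,0],0]
  ]
}}

```text
clock: 12.4
position: [0.5337, -0.0167, 0.1203]
ee_rot: [0.799, 0.601, 0.0, -0.0]
ft_force: [0.1, -0.2, -1.3]
grip_width: 0.549
```

```bash
python3 - <<'E'
from workcell import manip
import cv2,numpy as np
p,d=manip.camera("scene");cv2.imwrite("pics/s4.png",cv2.resize(p[130:290,220:400,::-1],None,fx=4,fy=3.6))
E
python3 go.py .532 -.0176 .0575
```

```text
t 12.45 pos [ 0.5336 -0.0169  0.1202] yaw 73.95 tilt [-0.  0. -1.] grip 0.548 F [-0.3 -0.9 -0.3]
shift [-0.0012 -0.0013  0.0627] spin 0.0
```

View pics/s4.png

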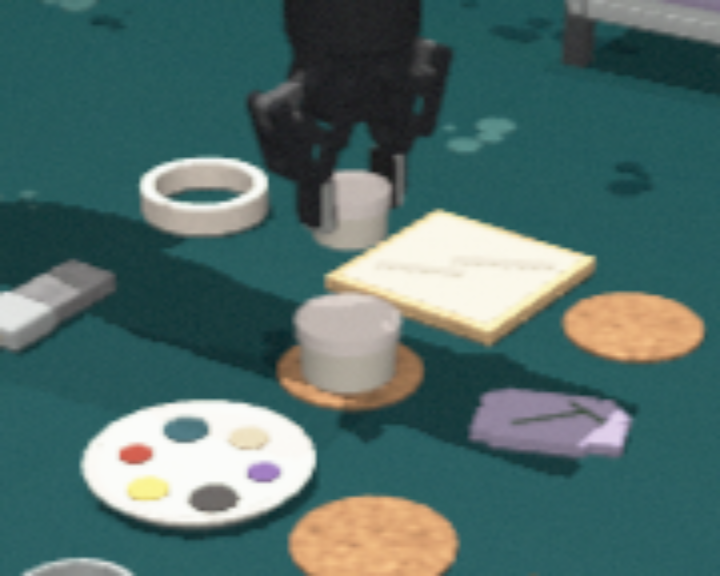

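The small tub is held upright above the large one. Lowering it.

Emit:
{"fn": "send_rows", "kwargs": {
  "steps": [
    [[-0.001,0,0.01],0],
    [[-0.001,0,0.025],0],
    [[-0.001,0,0.04],0],
    [[-0.001,0,0.052],0],
    [[-0.001,0,0.058],0],
    [[-0.001,0,0.061],0],
    [[-0.001,0,0.063],0],
    [[-0.001,0,0.063],0]
  ]
}}

```text
clock: 13.45
position: [0.5334, -0.019, 0.0575]
ee_rot: [0.799, 0.601, 0.0, 0.0]
ft_force: [-0.3, -0.3, -0.1]
grip_width: 0.546
```

```bash
python3 go.py .532 -.0176 .0569
```

```text
t 13.45 pos [ 0.5334 -0.019   0.0575] yaw 73.85 tilt [ 0.  0. -1.] grip 0.546 F [-0.3 -0.3 -0.1]
shift [ 0.001  -0.0017  0.0006] spin 0.0
```

Emit:
{"fn": "send_rows", "kwargs": {
  "steps": [
    [[0,0,0],0],
    [[0,0,0],0],
    [[0,0,0],0],
    [[0,0,0],0],
    [[0,0,-0.01],0],
    [[0,0,-0.03],0],
    [[0,0,-0.055],0],
    [[0,0,-0.08],0]
  ],
  "hand": 1
}}

```text
clock: 14.45
position: [0.5333, -0.0191, 0.1388]
ee_rot: [0.799, 0.601, 0.0, 0.0]
ft_force: [1.2, 0.2, -0.6]
grip_width: 0.998
```

```bash
python3 - <<'E'
from workcell import manip
import cv2,numpy as np
p,d=manip.camera("scene");cv2.imwrite("pics/s5.png",cv2.resize(p[130:290,220:400,::-1],None,fx=4,fy=3.6))
E
python3 go.py .5937 -.3613 .15 40;python3 go.py .5937 -.3613 .15 ;
```

```text
t 14.5 pos [ 0.535  -0.0191  0.1421] yaw 73.83 tilt [ 0.005  0.001 -1.   ] grip 1.002 F [ 2.8 -0.2  2.8]
shift [-0.3123  0.1517 -0.0079] spin 0.5905
t 14.5 pos [ 0.535  -0.0191  0.1421] yaw 73.83 tilt [ 0.005  0.001 -1.   ] grip 1.002 F [ 2.8 -0.2  2.8]
shift [-0.3123  0.1517 -0.0079] spin 0.0
```

View pics/s5.png

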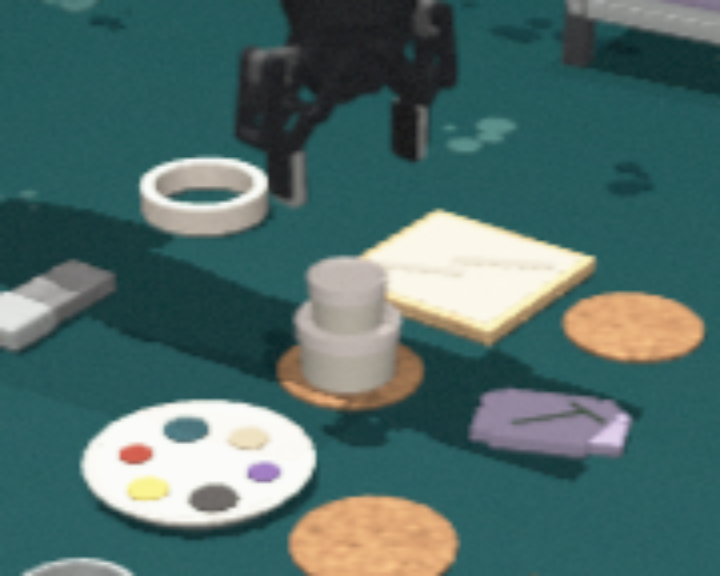

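The small tub is stacked upright. Next is the cup, turning the jaws to line up with x.

Emit:
{"fn": "send_rows", "kwargs": {
  "steps": [
    [[-0.03,0.014,-0.01],0.16],
    [[-0.075,0.036,-0.015],0.33],
    [[-0.125,0.06,-0.015],0.5],
    [[-0.18,0.087,-0.015],0.67],
    [[-0.23,0.112,-0.01],0.84],
    [[-0.275,0.134,-0.01],1.01],
    [[-0.3,0.146,-0.01],1.17],
    [[-0.312,0.152,-0.01],1.288]
  ]
}}

```text
clock: 15.5
position: [0.592, -0.3631, 0.1476]
ee_rot: [1.0, -0.003, -0.0, 0.0]
ft_force: [-0.1, 0.1, -0.3]
grip_width: 1.002
```

```bash
python3 - <<'E'
from workcell import manip
import cv2,numpy as np
from h import *
p,d=manip.camera("top");K=manip.camera_info("top")["intrinsics"];T=manip.camera_info("top")["pose"]
hsv=cv2.cvtColor(p,cv2.COLOR_RGB2HSV);H,S,V=cv2.split(hsv)
c=cont((S<60)&(V>150),(307,277));print(circ(ray(K,T,c,.08)),circ(ray(K,T,c,.046)))
cv2.imwrite("pics/t5.png",cv2.resize(p[180:340,270:550,::-1],None,fx=2.7,fy=2.7))
E
python3 go.py .5937 -.3613 .038 0
```

```text
(np.float64(0.527827765371459), np.float64(-0.01767876632248966), np.float64(0.030229038637365944)) (np.float64(0.5296092866528542), np.float64(-0.01751366984518621), np.float64(0.031384879091409704))
t 15.55 pos [ 0.5919 -0.3639  0.1474] yaw -0.63 tilt [-0.    -0.001 -1.   ] grip 0.999 F [-0.9 -0.4 -0.4]
shift [ 0.0019 -0.0028  0.1094] spin -0.011
```

View pics/t5.png

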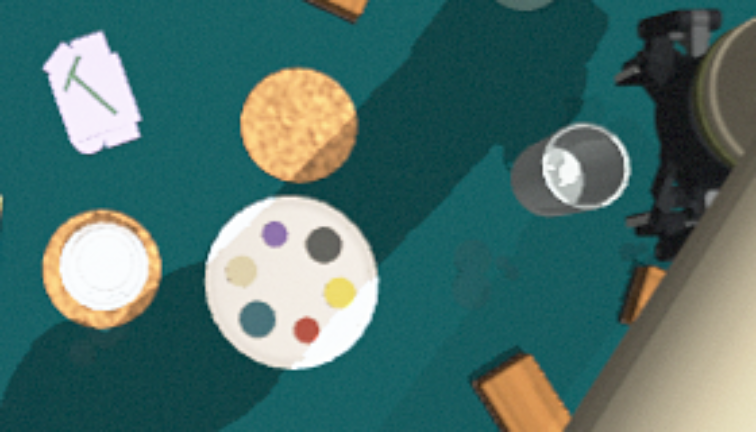

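Emit:
{"fn": "send_rows", "kwargs": {
  "steps": [
    [[0.002,-0.0025,0.01],0],
    [[0.002,-0.0025,0.025],0],
    [[0.002,-0.0025,0.045],0],
    [[0.002,-0.0025,0.065],0],
    [[0.002,-0.0025,0.085],0],
    [[0.002,-0.0025,0.1],0],
    [[0.002,-0.0025,0.109],0],
    [[0.002,-0.0025,0.109],0]
  ]
}}

```text
clock: 16.55
position: [0.5942, -0.3584, 0.0377]
ee_rot: [1.0, 0.0, -0.0, -0.0]
ft_force: [0.2, -0.4, 0.3]
grip_width: 1.0
```

```bash
python3 go.py .5937 -.3613 .038 0
```

```text
t 16.55 pos [ 0.5942 -0.3584  0.0377] yaw 0.06 tilt [-0.001  0.    -1.   ] grip 1.0 F [ 0.2 -0.4  0.3]
shift [-0.0005  0.0029 -0.0003] spin 0.001
```

Emit:
{"fn": "send_rows", "kwargs": {
  "steps": [
    [[0,0,0],0],
    [[0,0,0],0],
    [[0,0,0],0],
    [[0,0,0],0],
    [[0,0,0],0],
    [[0,0,0],0],
    [[0,0,0],0],
    [[0,0,0],0]
  ],
  "hand": 0
}}

```text
clock: 17.55
position: [0.5947, -0.359, 0.0394]
ee_rot: [1.0, 0.0, 0.001, 0.0]
ft_force: [-2.8, 0.0, 6.4]
grip_width: 0.714
```

```bash
python3 go.py .6395 -.1699 .12
```

```text
t 17.55 pos [ 0.5947 -0.359   0.0394] yaw 0.05 tilt [ 0.001 -0.001 -1.   ] grip 0.714 F [-2.8  0.   6.4]
shift [ 0.045  -0.189  -0.0807] spin 0.0
```

Emit:
{"fn": "send_rows", "kwargs": {
  "steps": [
    [[0,0,-0.01],0],
    [[0,0,-0.03],0],
    [[0,-0.005,-0.05],0],
    [[0.004,-0.02,-0.06],0],
    [[0.012,-0.05,-0.06],0],
    [[0.021,-0.088,-0.06],0],
    [[0.031,-0.127,-0.06],0],
    [[0.039,-0.16,-0.06],0]
  ]
}}

```text
clock: 18.55
position: [0.6341, -0.1949, 0.0986]
ee_rot: [1.0, 0.002, 0.0, -0.001]
ft_force: [1.3, 0.5, -0.7]
grip_width: 0.713
```

Emit:
{"fn": "send_rows", "kwargs": {
  "steps": [
    [[0.005,-0.019,0],0],
    [[0.007,-0.028,0],0],
    [[0.007,-0.031,0],0],
    [[0.007,-0.031,0],0],
    [[0.007,-0.031,0],0],
    [[0.007,-0.031,0],0],
    [[0.007,-0.031,0],0],
    [[0.007,-0.031,0],0]
  ]
}}

```text
clock: 19.55
position: [0.6402, -0.1675, 0.0982]
ee_rot: [1.0, 0.0, -0.0, -0.0]
ft_force: [1.6, 0.7, -0.8]
grip_width: 0.708
```

```bash
python3 - <<'E'
from workcell import manip
import cv2,numpy as np
p,d=manip.camera("scene");cv2.imwrite("pics/s6.png",cv2.resize(p[150:350,180:400,::-1],None,fx=3,fy=3))
E
python3 go.py .6405 -.1676 .0434 0
```

```text
t 19.6 pos [ 0.6403 -0.1674  0.0983] yaw 0.05 tilt [-0.  0. -1.] grip 0.714 F [ 0.4 -0.3 -1.4]
shift [0.0002 0.0002 0.0549] spin 0.0009
```

View pics/s6.png

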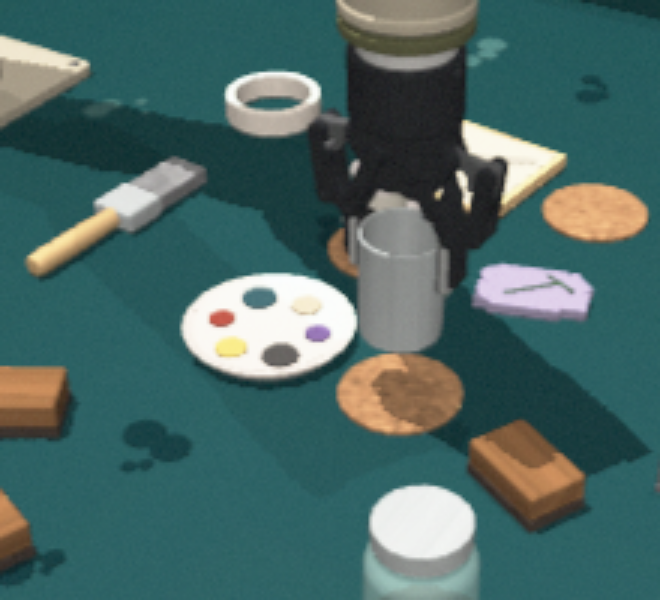

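The cup is held upright over the palette mat (crop (400,390)). Lowering and releasing.

Emit:
{"fn": "send_rows", "kwargs": {
  "steps": [
    [[0,0,0.01],0],
    [[0,0,0.023],0],
    [[0,0,0.036],0],
    [[0,0,0.045],0],
    [[0,0,0.051],0],
    [[0,0,0.054],0],
    [[0,0,0.055],0],
    [[0,0,0.055],0]
  ]
}}

```text
clock: 20.6
position: [0.6405, -0.1675, 0.0436]
ee_rot: [1.0, 0.0, 0.0, 0.0]
ft_force: [-1.0, 0.1, -1.0]
grip_width: 0.714
```

```bash
python3 go.py .6405 -.1676 .0434 0
```

```text
t 20.6 pos [ 0.6405 -0.1675  0.0436] yaw 0.05 tilt [ 0.001 -0.    -1.   ] grip 0.714 F [-1.   0.1 -1. ]
shift [-0.      0.0001  0.0002] spin 0.0009
```

Emit:
{"fn": "send_rows", "kwargs": {
  "steps": [
    [[0,0,0],0],
    [[0,0,0],0],
    [[0,0,0],0],
    [[0,0,0],0],
    [[0,0,-0.01],0],
    [[0,0,-0.03],0],
    [[0,0,-0.06],0],
    [[0,0,-0.1],0]
  ],
  "hand": 1
}}

```text
clock: 21.6
position: [0.64, -0.1675, 0.1452]
ee_rot: [1.0, 0.0, -0.0, -0.0]
ft_force: [1.1, 0.0, 0.3]
grip_width: 0.997
```

```bash
python3 - <<'E'
from workcell import manip
import cv2,numpy as np
p,d=manip.camera("scene");cv2.imwrite("pics/s7.png",cv2.resize(p[150:350,180:400,::-1],None,fx=3,fy=3))
E
python3 go.py .421 -.3285 .13 -60.2;
```

```text
t 21.65 pos [ 0.6425 -0.1687  0.1517] yaw 0.03 tilt [ 0.008 -0.001 -1.   ] grip 1.0 F [ 2.  -2.6  5.2]
shift [-0.2218  0.1597  0.0202] spin 1.0511
```

View pics/s7.png

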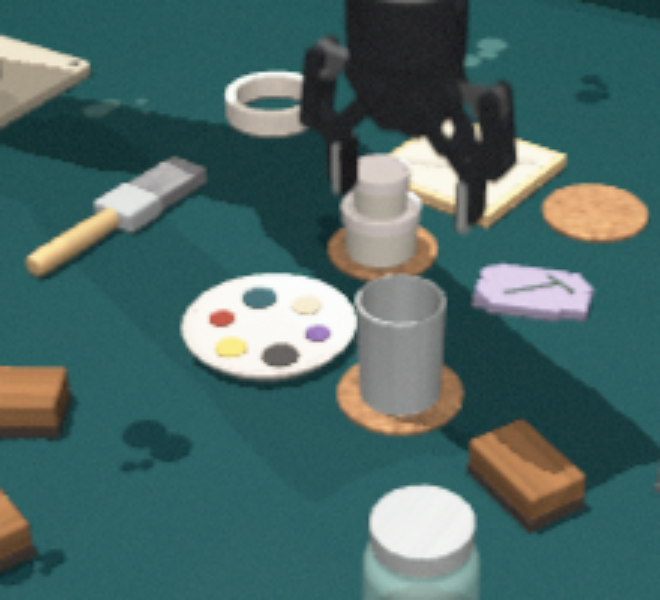

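The cup stands on its mat. Now the sanding block.

Emit:
{"fn": "send_rows", "kwargs": {
  "steps": [
    [[-0.015,0.011,-0.005],0.1],
    [[-0.045,0.033,-0.005],0.25],
    [[-0.085,0.062,-0.005],0.42],
    [[-0.125,0.092,0],0.59],
    [[-0.165,0.121,0.01],0.76],
    [[-0.195,0.143,0.02],0.91],
    [[-0.212,0.155,0.03],1.02],
    [[-0.219,0.1605,0.04],1.051]
  ]
}}

```text
clock: 22.65
position: [0.421, -0.329, 0.104]
ee_rot: [0.865, -0.502, 0.001, -0.0]
ft_force: [0.4, 0.6, -0.1]
grip_width: 0.997
```

```bash
python3 - <<'E'
from workcell import manip
import cv2,numpy as np
from h import *
p,d=manip.camera("top");K=manip.camera_info("top")["intrinsics"];T=manip.camera_info("top")["pose"]
hsv=cv2.cvtColor(p,cv2.COLOR_RGB2HSV);H,S,V=cv2.split(hsv)
np.savez("top2.npz",p=p,d=d,K=K,T=T)
cv2.imwrite("pics/t6.png",cv2.resize(p[190:370,270:540,::-1],None,fx=2.7,fy=2.7))
p,d=manip.camera("scene")
cv2.imwrite("pics/s8.png",cv2.resize(p[190:350,130:310,::-1],None,fx=3.5,fy=3.5))
E
python3 go.py .4215 -.3285 .006 -60.2;
```

```text
t 22.75 pos [ 0.421  -0.3282  0.103 ] yaw -60.14 tilt [-0.     0.001 -1.   ] grip 1.003 F [-0.3  0.3  0.4]
shift [ 0.0006 -0.0003  0.097 ] spin 0.001
```

View pics/t6.png

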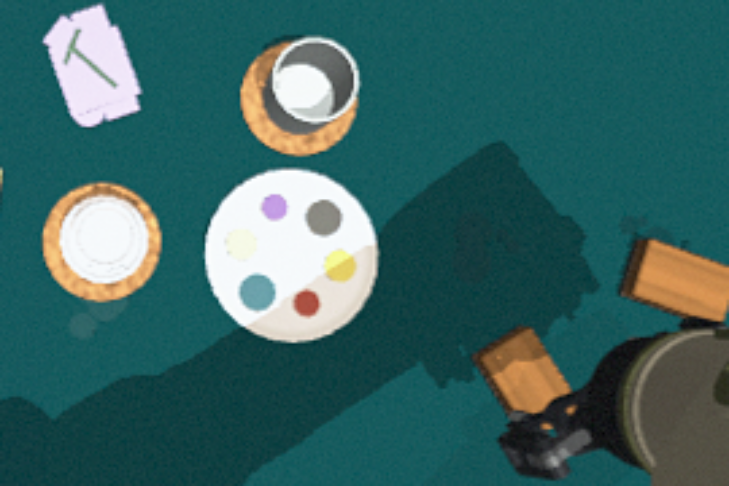

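View pics/s8.png

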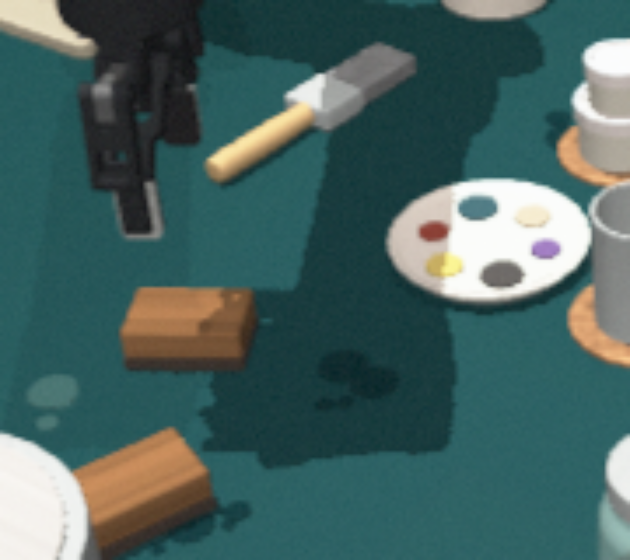

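The gripper straddles the nearest block correctly (top crop (525,375)). Descending.

Emit:
{"fn": "send_rows", "kwargs": {
  "steps": [
    [[0,0,0.015],0],
    [[0,0,0.035],0],
    [[0,0,0.055],0],
    [[0,0,0.072],0],
    [[0,0,0.085],0],
    [[0,0,0.093],0],
    [[0,0,0.097],0],
    [[0,0,0.097],0]
  ]
}}

```text
clock: 23.75
position: [0.4216, -0.3282, 0.0063]
ee_rot: [0.865, -0.501, 0.0, -0.0]
ft_force: [0.5, -0.3, 0.2]
grip_width: 1.002
```

Emit:
{"fn": "send_rows", "kwargs": {
  "steps": [
    [[0,0,0],0],
    [[0,0,0],0],
    [[0,0,0],0],
    [[0,0,0],0],
    [[0,0,0],0],
    [[0,0,0],0],
    [[0,0,0],0],
    [[0,0,0],0]
  ],
  "hand": 0
}}

```text
clock: 24.75
position: [0.4218, -0.3283, 0.0067]
ee_rot: [0.865, -0.501, 0.0, -0.0]
ft_force: [0.2, 1.4, 6.3]
grip_width: 0.517
```

```bash
python3 go.py .658 .1274 .14 -5.6; python3 - <<'E'
from h import *
p,d,K,T=load("top2")
hsv=cv2.cvtColor(p,cv2.COLOR_RGB2HSV);H,S,V=cv2.split(hsv)
m=(S<70)&(V>180); M=np.zeros_like(m);M[198:240,368:405]=m[198:240,368:405]
for th in(180,210):
  M[198:240,368:405]=((S<70)&(V>th))[198:240,368:405];print("cup",circ(ray(K,T,cont(M,(387,220)),.084)),"mat .6376 -.1699")
cv2.imwrite("pics/stack.png",cv2.resize(p[250:310,280:340,::-1],None,fx=9,fy=9,interpolation=cv2.INTER_CUBIC))
c=cont((R:=p[...,0].astype(int))>150,(303,214));print("cutout",rect(ray(K,T,c,.009)))
E
```

```text
t 24.75 pos [ 0.4218 -0.3283  0.0067] yaw -60.16 tilt [ 0.001 -0.    -1.   ] grip 0.517 F [0.2 1.4 6.3]
shift [-0.2777 -0.4317 -0.1332] spin -0.9522
cup (np.float64(0.6375546137310759), np.float64(-0.17030188849382347), np.float64(0.030029703368012292)) mat .6376 -.1699
cup (np.float64(0.6375372187518892), np.float64(-0.17011176165399935), np.float64(0.029734323427523017)) mat .6376 -.1699
cutout (array([ 0.66515826, -0.01074542]), (88.67591094970703, 57.388465881347656), 18.094528198242188)
```

View pics/stack.png

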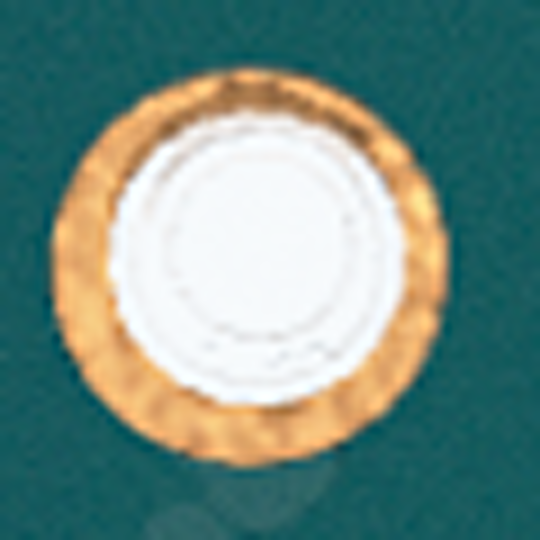

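Cup within 0.5 mm of its mat centre, cut-out unmoved, stack concentric. Carrying the block above everything.

Emit:
{"fn": "send_rows", "kwargs": {
  "steps": [
    [[0,0,-0.01],0],
    [[0,0,-0.03],0],
    [[0,0,-0.06],0],
    [[0,0,-0.09],0],
    [[0,0,-0.12],0],
    [[-0.012,-0.018,-0.138],0],
    [[-0.035,-0.054,-0.145],0],
    [[-0.062,-0.096,-0.145],0]
  ]
}}

```text
clock: 25.75
position: [0.4744, -0.2264, 0.1531]
ee_rot: [0.865, -0.502, 0.001, -0.001]
ft_force: [1.1, 0.4, -0.0]
grip_width: 0.52
```

Emit:
{"fn": "send_rows", "kwargs": {
  "steps": [
    [[-0.03,-0.045,0],-0.05],
    [[-0.06,-0.092,0],-0.18],
    [[-0.09,-0.139,0],-0.34],
    [[-0.12,-0.187,0],-0.5],
    [[-0.15,-0.234,0],-0.66],
    [[-0.178,-0.278,0],-0.8],
    [[-0.2,-0.313,0],-0.91],
    [[-0.2157,-0.3357,0],-0.952]
  ]
}}

```text
clock: 26.75
position: [0.6583, 0.1296, 0.1525]
ee_rot: [0.999, -0.047, 0.0, 0.0]
ft_force: [0.5, -0.4, -0.6]
grip_width: 0.515
```

Emit:
{"fn": "send_rows", "kwargs": {
  "steps": [
    [[0,0,0.005],0],
    [[0,0,0.02],0],
    [[0,0,0.04],0],
    [[0,0,0.06],0],
    [[0,0,0.075],0],
    [[0,0,0.08],0],
    [[0,0,0.08],0],
    [[0,0,0.08],0]
  ]
}}

```text
clock: 27.75
position: [0.6582, 0.1275, 0.072]
ee_rot: [0.999, -0.049, 0.001, -0.0]
ft_force: [0.6, 0.5, 0.3]
grip_width: 0.517
```

```bash
python3 - <<'E'
from workcell import manip
import cv2,numpy as np
p,d=manip.camera("scene");cv2.imwrite("pics/s9.png",cv2.resize(p[130:330,240:460,::-1],None,fx=3,fy=3))
E
python3 go.py .658 .1274 .0107 -5.6
```

```text
t 27.8 pos [0.6582 0.1276 0.0721] yaw -5.61 tilt [ 0.001  0.    -1.   ] grip 0.515 F [ 0.1  0.2 -0.3]
shift [-0.0003  0.0003  0.0614] spin -0.0002
```

View pics/s9.png

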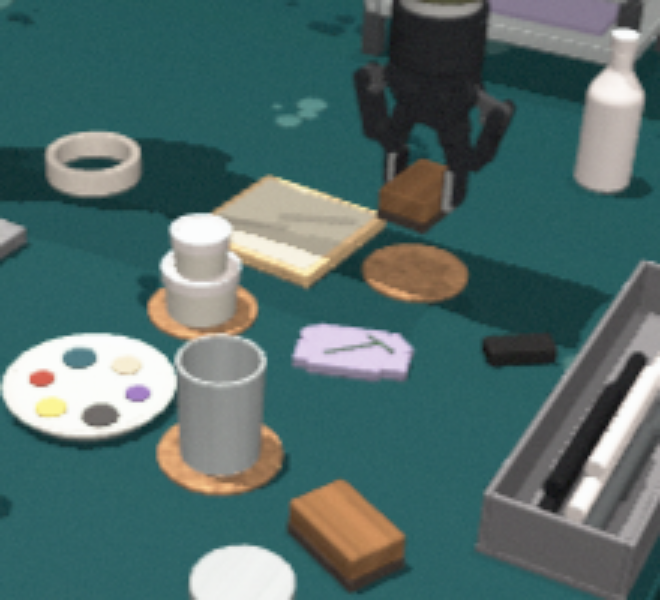

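The block is level over the panel mat. Lowering it, then opening only partly because the panel edge is close.

Emit:
{"fn": "send_rows", "kwargs": {
  "steps": [
    [[0,0,0.01],0],
    [[0,0,0.025],0],
    [[0,0,0.04],0],
    [[0,0,0.05],0],
    [[0,0,0.057],0],
    [[0,0,0.06],0],
    [[0,0,0.061],0],
    [[0,0,0.061],0]
  ]
}}

```text
clock: 28.8
position: [0.658, 0.1275, 0.0108]
ee_rot: [0.999, -0.049, 0.0, -0.0]
ft_force: [-1.2, -0.9, 1.9]
grip_width: 0.518
```

```bash
python3 go.py .658 .1274 .0107 -5.6
```

```text
t 28.8 pos [0.658  0.1275 0.0108] yaw -5.63 tilt [ 0.001  0.    -1.   ] grip 0.518 F [-1.2 -0.9  1.9]
shift [0.     0.0001 0.0001] spin -0.0004
```

Emit:
{"fn": "send_rows", "kwargs": {
  "steps": [
    [[0,0,0],0],
    [[0,0,0],0],
    [[0,0,0],0],
    [[0,0,0],0],
    [[0,0,-0.01],0],
    [[0,0,-0.03],0],
    [[0,0,-0.06],0],
    [[0,0,-0.1],0]
  ],
  "hand": 0.75
}}

```text
clock: 29.8
position: [0.6575, 0.1275, 0.1123]
ee_rot: [0.999, -0.049, -0.0, 0.0]
ft_force: [-0.2, 0.3, 0.1]
grip_width: 0.754
```

Emit:
{"fn": "send_rows", "kwargs": {
  "steps": [
    [[-0.01,-0.03,-0.01],0],
    [[-0.02,-0.07,-0.02],0],
    [[-0.04,-0.12,-0.04],0],
    [[-0.06,-0.17,-0.05],0],
    [[-0.08,-0.21,-0.05],0],
    [[-0.1,-0.24,-0.05],0],
    [[-0.11,-0.26,-0.05],0],
    [[-0.11,-0.26,-0.05],0]
  ]
}}

```text
clock: 30.8
position: [0.5732, 0.3985, 0.1609]
ee_rot: [0.999, -0.048, 0.0, -0.0]
ft_force: [-0.0, -0.3, -0.3]
grip_width: 0.752
```

```bash
python3 go.py .658 .1274 .0107 -5.6;python3 - <<'E'
from workcell import manip
from h import *
p,d=manip.camera("top");K=manip.camera_info("top")["intrinsics"];T=manip.camera_info("top")["pose"]
hsv=cv2.cvtColor(p,cv2.COLOR_RGB2HSV);H,S,V=cv2.split(hsv);R=p[...,0].astype(int)
np.savez("top3.npz",p=p,d=d,K=K,T=T)
cv2.imwrite("pics/t9.png",cv2.resize(p[180:330,180:430,::-1],None,fx=3.2,fy=3.2,interpolation=cv2.INTER_CUBIC))
cv2.imwrite("pics/bl.png",cv2.resize(p[190:260,200:280,::-1],None,fx=8,fy=8,interpolation=cv2.INTER_CUBIC))
for n,s,h in(("panel",(236,281),.012),("cutout",(303,214),.009)): print(n,rect(ray(K,T,cont(R>130,s),h)))
p,d=manip.camera("scene");cv2.imwrite("pics/s10.png",cv2.resize(p[130:330,240:460,::-1],None,fx=3,fy=3))
E
```

```text
t 30.8 pos [0.5732 0.3985 0.1609] yaw -5.48 tilt [ 0.     0.001 -1.   ] grip 0.752 F [-0.  -0.3 -0.3]
shift [0.1102 0.2618 0.1501] spin 0.0021
panel (array([0.52856909, 0.1307075 ]), (131.35012817382812, 130.02755737304688), 84.35449981689453)
cutout (array([ 0.66518024, -0.0108793 ]), (88.83763122558594, 57.31260299682617), 18.41895866394043)
```

View pics/t9.png

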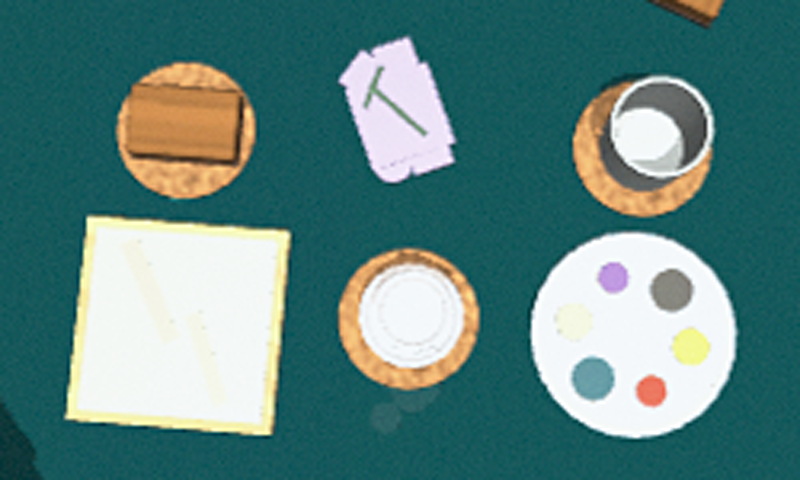

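View pics/bl.png

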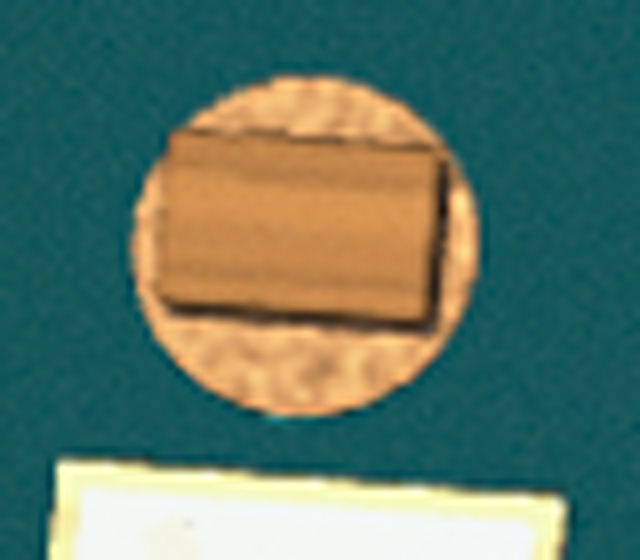

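View pics/s10.png

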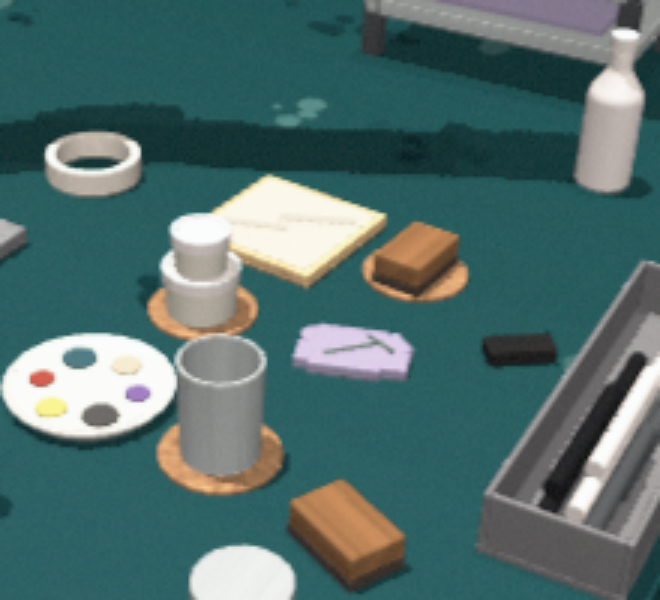

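The pictures show all four things upright in place, and the block's long side parallel to the panel edge. I'll get the block's centre and yaw from its top corners in the crop: (175,130), (445,150), (430,318), (163,303).

```bash
python3 - <<'E'
from h import *
p,d,K,T=load("top3")
c=np.array([(175,130),(445,150),(430,318),(163,303)])/8-.5+[200,190]
P=ray(K,T,c,.032)[:,:2];print("block",P.mean(0),"mat .6555 .1274")
for a,b in((1,0),(2,3)):
  v=P[b]-P[a];print(np.degrees(np.arctan2(v[1],v[0])),np.linalg.norm(v))
f=np.array([(60,463),(565,497)])/8-.5+[200,190];Q=ray(K,T,f,.012);v=Q[0]-Q[1];print("panel far edge",np.degrees(np.arctan2(v[1],v[0])))
R=p[...,0].astype(int);M=(R>120)&(cv2.cvtColor(p,cv2.COLOR_RGB2HSV)[...,1]<60)
x,y,r=circ(ray(K,T,cont(M,(307,277)),.046));print("large",x,y,r)
# small lid ring from crop t9: centre ~ (413,312), radius ~36 px
print("small",ray(K,T,np.array([[413/3.2+180,312/3.2+180]]),.08))
E
```

```text
block [0.65594865 0.12382098] mat .6555 .1274
84.55264372548135 0.06905512124094805
85.5998040867105 0.06774976474066179
panel far edge 84.96999959146021
large 0.5296119881052306 -0.01754152229615985 0.031338235053372625
small [[ 0.52899263 -0.01950971  0.08      ]]
```

The block sits about 3.5 mm short of the mat centre in y (lengthwise); everything else is within about 2 mm. There is plenty of time, so I'll regrip it and shift it +3.5 mm.

Emit:
{"fn": "send_rows", "kwargs": {
  "steps": [
    [[0.01,0.03,0.0],0],
    [[0.03,0.075,0.0],0],
    [[0.05,0.12,0.01],0],
    [[0.07,0.17,0.02],0],
    [[0.09,0.21,0.035],0],
    [[0.103,0.24,0.045],0],
    [[0.11,0.26,0.05],0],
    [[0.11,0.26,0.05],0]
  ]
}}

```text
clock: 31.9
position: [0.658, 0.1247, 0.1104]
ee_rot: [0.999, -0.051, 0.0, 0.0]
ft_force: [-0.3, -0.9, 0.6]
grip_width: 0.748
```

Emit:
{"fn": "send_rows", "kwargs": {
  "steps": [
    [[0,0,0.0],0],
    [[0,0,0.015],0],
    [[0,0,0.035],0],
    [[0,0,0.06],0],
    [[0,0,0.08],0],
    [[0,0,0.093],0],
    [[0,0,0.1],0],
    [[0,0,0.1],0]
  ]
}}

```text
clock: 32.9
position: [0.6578, 0.1275, 0.0102]
ee_rot: [0.999, -0.049, -0.0, 0.0]
ft_force: [-0.5, 0.1, -0.1]
grip_width: 0.751
```

```bash
python3 go.py .658 .1274 .0107 -5.6
```

```text
t 32.9 pos [0.6578 0.1275 0.0102] yaw -5.62 tilt [-0. -0. -1.] grip 0.751 F [-0.5  0.1 -0.1]
shift [ 0.0003  0.0001 -0.0005] spin -0.0003
```

Emit:
{"fn": "send_rows", "kwargs": {
  "steps": [
    [[0,0,0],0],
    [[0,0,0],0],
    [[0,0,0],0],
    [[0,0,0],0],
    [[0,0,0],0],
    [[0,0,0],0],
    [[0,0,0],0],
    [[0,0,0],0]
  ],
  "hand": 0
}}

```text
clock: 33.9
position: [0.6584, 0.1277, 0.0113]
ee_rot: [0.999, -0.049, 0.001, -0.0]
ft_force: [-0.2, -0.2, 6.3]
grip_width: 0.516
```

Emit:
{"fn": "send_rows", "kwargs": {
  "steps": [
    [[0,0,-0.003],0],
    [[0,0,-0.005],0],
    [[0,-0.002,-0.005],0],
    [[0,-0.0035,-0.005],0],
    [[0,-0.0035,-0.005],0],
    [[0,-0.0035,-0.002],0],
    [[0,-0.0035,0],0],
    [[0,-0.0035,0],0]
  ]
}}

```text
clock: 34.9
position: [0.6581, 0.131, 0.0113]
ee_rot: [0.999, -0.049, -0.0, -0.0]
ft_force: [-5.1, -0.0, 11.2]
grip_width: 0.515
```

```bash
python3 go.py .658 .1309 .0107 -5.6
```

```text
t 34.9 pos [0.6581 0.131  0.0113] yaw -5.62 tilt [-0.     0.001 -1.   ] grip 0.515 F [-5.1 -0.  11.2]
shift [-0.0001  0.0001  0.0006] spin -0.0004
```

Emit:
{"fn": "send_rows", "kwargs": {
  "steps": [
    [[0,0,0],0],
    [[0,0,0],0],
    [[0,0,0],0],
    [[0,0,0],0],
    [[0,0,-0.01],0],
    [[0,0,-0.03],0],
    [[0,0,-0.06],0],
    [[0,0,-0.1],0]
  ],
  "hand": 0.75
}}

```text
clock: 35.9
position: [0.6579, 0.1309, 0.1123]
ee_rot: [0.999, -0.049, -0.0, 0.0]
ft_force: [0.3, 0.5, 0.4]
grip_width: 0.746
```

Emit:
{"fn": "send_rows", "kwargs": {
  "steps": [
    [[-0.01,-0.03,-0.01],0],
    [[-0.02,-0.07,-0.02],0],
    [[-0.04,-0.12,-0.04],0],
    [[-0.06,-0.17,-0.05],0],
    [[-0.08,-0.21,-0.05],0],
    [[-0.1,-0.24,-0.05],0],
    [[-0.11,-0.26,-0.05],0],
    [[-0.11,-0.26,-0.05],0]
  ]
}}

```text
clock: 36.9
position: [0.5735, 0.402, 0.1609]
ee_rot: [0.999, -0.048, 0.0, -0.0]
ft_force: [-0.3, -0.4, -0.6]
grip_width: 0.75
```

```bash
python3 - <<'E'
from workcell import manip
from h import *
p,d=manip.camera("top");K=manip.camera_info("top")["intrinsics"];T=manip.camera_info("top")["pose"]
np.savez("top4.npz",p=p,d=d,K=K,T=T);R=p[...,0].astype(int)
cv2.imwrite("pics/bl2.png",cv2.resize(p[190:260,200:280,::-1],None,fx=8,fy=8,interpolation=cv2.INTER_CUBIC))
for n,s,h in(("cutout",(303,214),.009),): print(n,rect(ray(K,T,cont(R>130,s),h)))
p,d=manip.camera("scene");cv2.imwrite("pics/s11.png",cv2.resize(p[130:330,240:460,::-1],None,fx=3,fy=3))
E
```

```text
cutout (array([ 0.66518024, -0.0108793 ]), (88.83763122558594, 57.31260299682617), 18.41895866394043)
```

View pics/bl2.png

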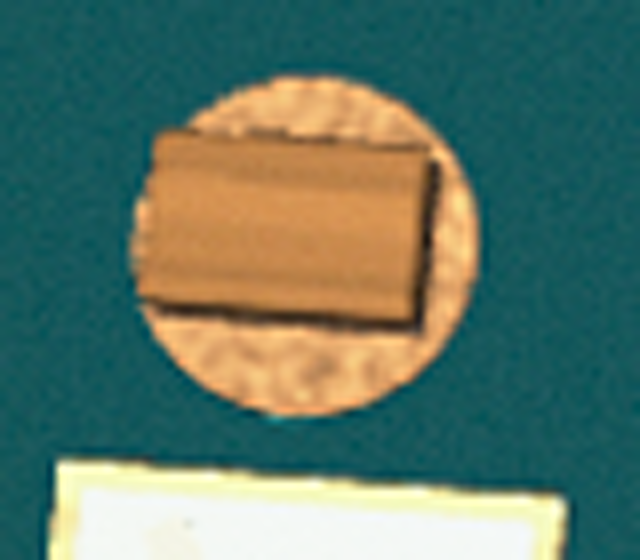

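View pics/s11.png

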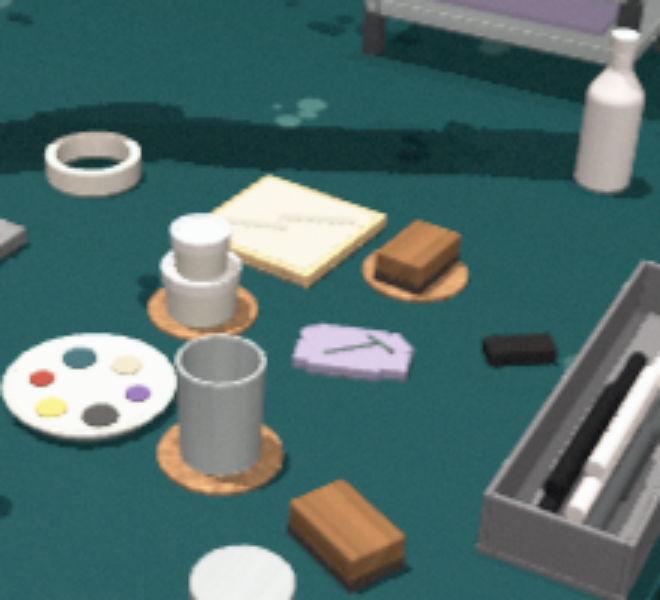

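Re-checking with both cameras. Top corners are (157,130), (433,150), (417,318), (143,300) in the top crop and (378,252), (415,223), (460,238), (422,269) in the scene crop.

```bash
python3 - <<'E'
from h import *
p,d,K,T=load("top4")
c=np.array([(157,130),(433,150),(417,318),(143,300)])/8-.5+[200,190]
P=ray(K,T,c,.032)[:,:2];print("top",P.mean(0),"mat .6555 .1274")
for a,b in((1,0),(2,3)):
  v=P[b]-P[a];print(np.degrees(np.arctan2(v[1],v[0])))
_,_,K,T=load("scene0")
c=np.array([(378,252),(415,223),(460,238),(422,269)])/3-.3+[240,130]
P=ray(K,T,c,.032)[:,:2];print("scene",P.mean(0),"mat .6596 .1233",np.linalg.norm(P[1]-P[2]),np.linalg.norm(P[0]-P[1]))
E
```

```text
top [0.65622067 0.12781871] mat .6555 .1274
84.64599775901253
85.05107206256712
scene [0.66182382 0.1216222 ] mat .6596 .1233 0.04343324621672345 0.06090652946695357
```

Both views put the block within about 3 mm of the mat centre (top view within 1 mm), and parallel to the panel edge. Handing in with the arm clear.

```bash
python3 -c "
from workcell import manip
print(manip.hand_in())"
```

```text
the job is handed in; nothing more can be done
None
```

The job is handed in, and everything is where it was asked for. I placed the large tub first, then the small tub on top of it, the cup, and the sanding block nearest the base, finishing at about 37 s.

| Check | Result |
|---|---|
| Large tub | about 2 mm off the mid mat's centre |
| Small tub | about 1.5–2 mm off the large tub's centre, by eye from a crop |
| Rinse cup | within about 0.5 mm of its mat's centre |
| Sanding block | about 1 mm off its mat's centre in the top view |
| Block's long sides | about 84.8° against the panel edge's 84.4–85.0° |
| Cut-out | same position as in the first picture |

- **One correction:** the block first landed about 3.5 mm off, so I regripped and shifted it before the final check.
- **Disagreements:** the two cameras differ by a steady 4–5 mm in absolute position. I therefore compared each thing with its mat in the same view. The scene view puts the block about 3 mm off its mat, but its corners were read roughly there; one side came out at 61 mm instead of 70.

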